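# Slide the small-footed post home in its guide

### The job

Two metal work posts stand on the desk. Take the one with the smaller foot and slide it into the aluminium guide through its open end, foot on the desk and under the two lips, until it is fully home against the end stop; leave it standing there upright. Leave the wide-footed post where it is.

Things in the scene. Friction and masses are not known exactly. Their poses are not given: they have to be found in the camera images.
- small_post: The post to move, loose, 0.2-0.35 kg: upright round aluminium column, 20 mm diameter, centred on a flat round steel foot 60 mm in diameter and 10 mm thick; 100 mm tall in all; a short cone (28 mm wide) joins them below 18 mm. Grip the column 45 to 95 mm up. Round: yaw does not matter. Origin: centre of the foot's underside; z up.
- wide_post: A bystander: the same column and height, but on a foot 96 mm in diameter, too wide for the guide. Origin: centre of the foot's underside; z up the column.
- guide: Fixed aluminium guide, 130 (x) x 104 (y) x 26 mm: two rails and an end stop, the desk its floor. Mouth at x=-65, towards the robot. Channel 80 wide; above it lips (underside 20, top 26 up) leave a slot 40 wide for the column. End stop's face x=+53: small post is home with its centre at x=+23, y=0 (play +-10). Origin: underside's centre; x from mouth to stop, z up.
- architect_lamp: Fixed black jointed lamp, same place always; keep the arm clear. World frame, m: foot (0.70, 0.33, 0); lower bars from there up to the elbow (0.40, 0.27, 0.49); upper bars level from the elbow to (0.25, -0.14, 0.53); shade below that end, x 0.14-0.34, y -0.26 to -0.07, z 0.35-0.51. Pass the arm over the upper bars. Origin: a point on the desk (0.43, 0.05, 0), not a part.
Things that resemble listed ones, but are neither listed nor needed, are in the scene too. Leave any red look-alike of the small_post alone.

How it is judged:
At the end, for the whole second after the job is handed in: The small post stands upright (within 10 degrees) and at rest on the desk inside the guide, its foot under the lips and within 15 mm of the end stop (x of small_post in the frame of guide between 0.008 and 0.035 m and y of small_post in the frame of guide between -0.015 and 0.015 m and height (world z) of small_post below 0.008 m and angle between small_post's own z axis and vertical below 0.17 rad and linear speed of small_post below 0.02 m/s); the robot touches nothing.
It fails at once if the wide-footed post is shifted by more than 30 mm (distance of wide_post from where it was at the start of the episode above 0.03 m).
It also fails if it takes over 38 s, if anything falls off the work surface, if the arm or the gripper's body presses on something with over 40 N, if the wrist force passes 120 N, or if a joint passes its speed limit or range.

### The arm

A 7-joint arm with a two-finger parallel gripper is mounted at the origin on the work surface; the furniture and walls round the work are solid. World frame = base frame: x ahead of the robot, y to its left, z up, the work surface at z = 0. Lengths are in m, angles in rad, forces in N, time in s.
With the tool pointing down it reaches from about 0.4 to 0.925 m from the base axis. Payload 5.6 kg.
Tool frame: the origin (TCP) lies at the very end of the fingers, on their centre line; the grasp point (between the pads) lies 19 mm behind it; z points along the fingers, y is the direction in which the jaws open and shut (so a half turn about z gives the same grasp; the last joint's range is limited). The gripper opens to 85 mm and grips with 20 to 120 N. Pads are 22 mm wide; open, the fingers measure 114 mm over their backs; the gripper's body (76 mm by 85 mm) begins 54 mm behind the grasp point. The pads swing forward as they close: fully open they stand 13 mm farther back than shut.
Start: joints at [-1.244, 0.468, -0.012, 1.603, 0.006, 1.071, -0.056], TCP at [0.235, 0.606, 0.231] pointing down, gripper open.
Joint ranges: [-2.53, 2.53], [-0.31, 2.02], [-1.57, 1.55], [0.28, 2.44], [-1.29, 4.43], [0.15, 1.84], [-2.92, 2.92]. Speed limits (rad/s): [2.57, 2.57, 3.14, 3.14, 3.14, 3.14, 3.14].

### API

Orientations are given as [roll, pitch, yaw] about the fixed x, y, z axes, in that order (R = Rz(yaw) Ry(pitch) Rx(roll)).
In Python, from cell import * gives the robot as it stands. The module is installed in compiled form; this text tells all that it offers.
- The arm moves only by the tool drive_tool, never from a script. Its argument "commands" is one flat list of numbers, 5 for each row, row after row: the finger opening in m, from 0 to 0.0854, then the shift along the world's x, y, z in m, then the turn about the world's z in degrees. In form: [grip, x, y, z, yaw, grip, x, y, z, yaw, ...]. A call has 1 to 5 rows; each row shifts and turns the commanded pose from where the row before left it; what a row does not reach is not made up. A row lasts 1/8 s, in which the tool goes at most 62.5 mm and 10.7 degrees, less where a joint would pass 70% of its speed; a pose out of reach is approached as far as the arm can. A call with a gripper value outside its range is refused whole. The fingers move at their own pace and stop on an object; "grip_force" is the grip in N (left out, the last holds). Time passes only in rows, so rows that do not move let the fingers close. It gives the time, the measured TCP pose, the force and the opening at its end, in the units of the state.
- observe(): the state, without advancing time (a new reading comes with each control period).
- grab_frame(name): name is "side" or "top"; returns the picture (420x560x3 uint8, red, green, blue); there is no depth.
- camera_model(name): a dict with "intrinsics" (3x3 intrinsics, pixels), "rvec" (rotation vector, rad) and "tvec" (3), from world to camera coordinates, as OpenCV has them. Camera axes: x right, y down, z forward; pixel columns grow to the right and rows downward; lengths in m; the calibration is good to about 2 mm. A picture is of the moment at which its call begins. camera_model takes no time and is no camera call.
- sign_off(): hands the job in, once; it reports no verdict.
The state is a dict: "time": time; "joint_positions": joint angles; "qvel": joint speeds; "effort": joint torques, N m; "tool_pos": TCP position; "tool_rot": TCP orientation; "contact_force": force on the tool from outside, world axes, zero at the start; "wrist_torque": the same for the moment, N m; "gripper_width": finger opening in m.
Only numpy, scipy, OpenCV 4.12 (cv2) and the standard library are available. Lean on these libraries where they do the work, as an engineer would, in place of code of your own. Each camera call takes 0.05 s, during which the arm holds its last target.

## Working session

There is one attempt and no reset: what is moved stays moved. The work goes in short steps, Python scripts to look and compute and a tool call to move; the robot and the scene stay as the last step left them, time stands still between calls to the robot, and variables do not carry over. Pictures are saved under pics/ and viewed, and the job is handed in when it is done.

Besides the shell and the picture viewer there is one more tool, called after ">>>" by a JSON object that holds its "op" and its "data". drive_tool: Moves the arm, as the interface text tells. Its arguments: {"type":"object","properties":{"commands":{"type":"array","items":{"type":"number"}},"grip_force":{"type":"number"}},"required":["commands"]}

```bash
mkdir -p pics; python3 - <<'E'
from cell import *
import cv2
for n in("side","top"):
    f=grab_frame(n); cv2.imwrite(f"pics/{n}0.png",f[:,:,::-1]); 
    print(n,camera_model(n))
s=observe();print(s['time'],s['tool_pos'],s['tool_rot'],s['gripper_width'])
E
```

```text
side {'intrinsics': array([[441.68356487,   0.        , 282.45034257],
       [  0.        , 441.68356487, 216.7235733 ],
       [  0.        ,   0.        ,   1.        ]]), 'rvec': array([ 2.00846782, -0.27718279,  0.17792249]), 'tvec': array([-0.45467494,  0.07994007,  0.72506209])}
top {'intrinsics': array([[410.68560167,   0.        , 284.9532206 ],
       [  0.        , 410.68560167, 212.12378301],
       [  0.        ,   0.        ,   1.        ]]), 'rvec': array([ 2.17876447, -2.18516369,  0.08900122]), 'tvec': array([0.0220252 , 0.46317199, 0.86127249])}
0.1 [0.23479462 0.60558336 0.23041515] [-3.13998339e+00  8.65088944e-05  2.77173212e+00] 0.08547805694423913
```

View pics/side0.png

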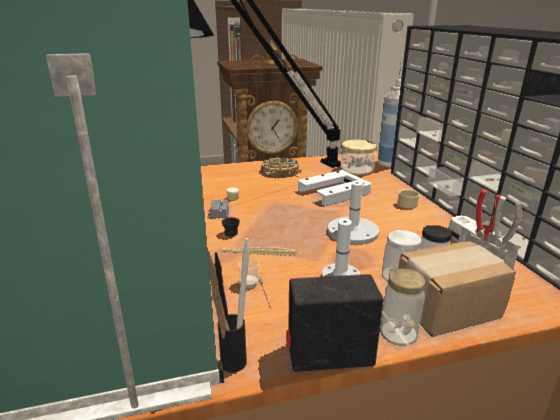

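View pics/top0.png

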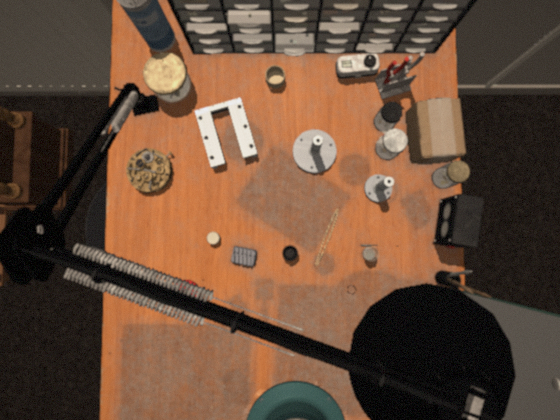

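The top view shows the wide foot at about (315,151), the small foot at (380,188) and the guide at (227,132) with its mouth facing down-image. Next I'll enlarge crops and measure.

```bash
cat > h.py <<'E'
import numpy as np, cv2
from cell import *
def cam(n):
    m=camera_model(n);R=cv2.Rodrigues(m['rvec'])[0];return m['intrinsics'],R,np.array(m['tvec']).ravel()
def proj(n,P):
    K,R,t=cam(n);p=(np.atleast_2d(P)@R.T+t)@K.T;return p[:,:2]/p[:,2:]
def back(n,uv,z):
    K,R,t=cam(n);d=R.T@np.linalg.solve(K,[uv[0],uv[1],1]);c=-R.T@t;return c+d*(z-c[2])/d[2]
E
python3 - <<'E'
from h import *
for n in("side","top"):
    print(n,-cam(n)[1].T@cam(n)[2])
t=cv2.imread('pics/top0.png')
cv2.imwrite('pics/topA.png',cv2.resize(t[85:215,180:410],None,fx=3.4,fy=3.4,interpolation=cv2.INTER_CUBIC))
s=cv2.imread('pics/side0.png')
cv2.imwrite('pics/sideA.png',cv2.resize(s[160:300,200:400],None,fx=4,fy=4,interpolation=cv2.INTER_CUBIC))
for name,uv,z in [('wide',(315,151),.01),('small',(380,188),.01),('guide',(227,132),.026)]: print(name,back('top',uv,z))
for p in [(0,0,0),(.235,.606,.23),(.25,-.14,.53),(.4,.27,.49)]: print(p,proj('top',p),proj('side',p))
E
```

```text
side [ 0.26789066 -0.71754481  0.39012663]
top [0.39351966 0.02269776 0.89522667]
wide [ 0.59790447 -0.04551526  0.01      ]
small [ 0.51590869 -0.18609422  0.01      ]
guide [0.63627645 0.14511006 0.026     ]
(0, 0, 0) [[295.45562489 432.98079344]] [[  5.47758031 265.42039088]]
(0.235, 0.606, 0.23) [[-84.60168271 346.48651013]] [[138.55245785  66.83875626]]
(0.25, -0.14, 0.53) [[473.81644797 411.66769561]] [[ 105.09207138 -156.66616126]]
(0.4, 0.27, 0.49) [[ 32.61841669 238.92840464]] [[208.09857042 -56.23477668]]
```

View pics/topA.png

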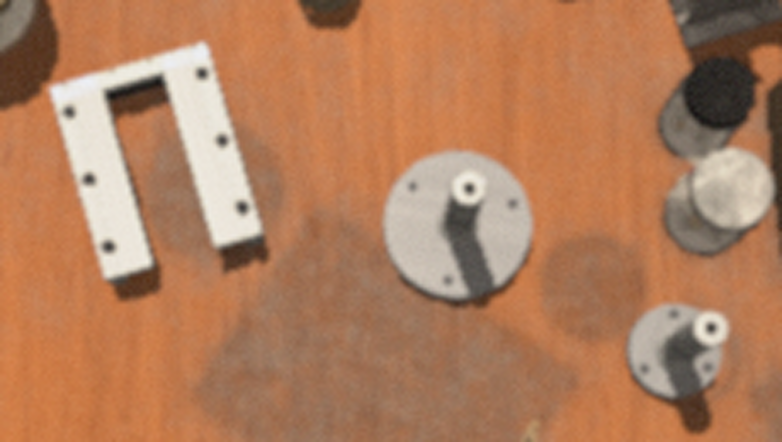

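View pics/sideA.png

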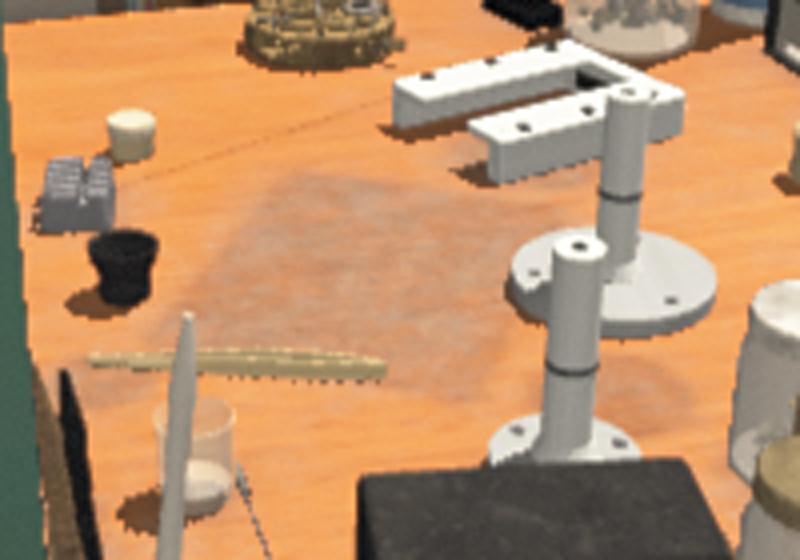

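```bash
python3 - <<'E'
from h import *
C=lambda p:((p[0]+.5)/3.4-.5+180,(p[1]+.5)/3.4-.5+85)
b=lambda p,z:back('top',C(p),z)
c=np.array([b(p,.026)[:2] for p in [(52,90),(207,43),(262,237),(107,280)]])
print(c,[np.linalg.norm(c[i]-c[(i+1)%4]) for i in range(4)],c.mean(0))
ax=(c[0]+c[1]-c[2]-c[3]);ax/=np.linalg.norm(ax);yaw=np.arctan2(ax[1],ax[0]);print('yaw',np.degrees(yaw))
ly=(c[0]+c[3]-c[1]-c[2]);print('yaw2',np.degrees(np.arctan2(-ly[0],ly[1])))
print('small foot',b((675,350),.01),'col',b((710,328),.1))
print('dia',np.linalg.norm(b((628,350),.01)-b((722,350),.01)))
print('wide foot',b((458,225),.01),'col',b((468,187),.1))
g=c.mean(0);
for x in(-.065,-.15,.023): print(x,g+ax*x)
def sc(p): return ((p[0]+.5)/4-.5+200,(p[1]+.5)/4-.5+160)
print('side col', back('side',sc((579,245)),.1),'wide',back('side',sc((628,92)),.1))
# reproject guide to side
t=cv2.imread('pics/side0.png');R=np.array([[ax[0],-ax[1]],[ax[1],ax[0]]])
P=np.array([np.r_[g+R@[x,y],.026] for x,y in [(-.065,-.052),(.065,-.052),(.065,.052),(-.065,.052)]])
cs=(proj('side',P)-[200,160])*4;print(cs)
# other objects
for n,uv,z in [('jarlid',(458,170),.09),('blackcap',(390,115),.1),('whitecap',(395,142),.1),('box',(437,128),.1),('speaker tl',(441,197),.1),('pens',(452,275),.12),('cup',(369,254),.03)]: print(n,back('top',uv,z))
E
```

```text
[[0.68250452 0.21485837]
 [0.7129814  0.11637365]
 [0.58722014 0.0809538 ]
 [0.55999751 0.17848224]] [np.float64(0.10309258132884314), np.float64(0.13065397013870347), np.float64(0.10125644859484086), np.float64(0.12779354734268045)] [0.63567589 0.14766702]
yaw 16.129189287808064
yaw2 16.40260708757329
small foot [ 0.51682152 -0.18214788  0.01      ] col [ 0.51698193 -0.18172622  0.1       ]
dia 0.060123604850272794
wide foot [ 0.59830013 -0.04410235  0.01      ] col [ 0.59982248 -0.04330139  0.1       ]
-0.065 [0.57323444 0.12960975]
-0.15 [0.49158023 0.1059964 ]
0.023 [0.65777056 0.15405651]
side col [ 0.51598231 -0.18099502  0.1       ] wide [ 0.59777917 -0.04410944  0.1       ]
[[499.46190718 140.37911717]
 [685.73504992  92.69119521]
 [568.34908105  38.66810209]
 [389.51215528  79.2714194 ]]
jarlid [ 0.5404313  -0.32288458  0.09      ]
blackcap [ 0.6491357  -0.18779768  0.1       ]
whitecap [ 0.59472659 -0.19638729  0.1       ]
box [ 0.62265391 -0.28011585  0.1       ]
speaker tl [ 0.4854567  -0.28347824  0.1       ]
pens [ 0.33616228 -0.29151875  0.12      ]
cup [ 0.37370188 -0.15531413  0.03      ]
```

>>> {"op": "drive_tool", "data": {"commands": [0.085,0,0,0.05,0,0.085,0,0,0.05,0,0.085,0,0,0.05,0,0.085,0,0,0.05,0]}}

```text
time: 0.6
tool_pos: [0.2349, 0.6057, 0.4325]
tool_rot: [-3.141, 0.0, 2.772]
contact_force: [0.5, 1.3, 0.3]
gripper_width: 0.0849
```

```bash
python3 - <<'E'
from h import *
s=observe();print(s['time'],s['tool_pos'].round(4) if hasattr(s['tool_pos'],'round') else s['tool_pos'],s['tool_rot'],np.round(s['joint_positions'],3))
E
```

```text
0.6 [0.2349 0.6057 0.4325] [-3.14084681e+00  8.86804798e-05  2.77172845e+00] [-1.251e+00  3.510e-01 -1.000e-03  1.324e+00  0.000e+00  1.467e+00
 -5.200e-02]
```

>>> {"op": "drive_tool", "data": {"commands": [0.085,0,0,0.06,0,0.085,0,0,0.06,0,0.085,0,0,0.06,0,0.085,0,0,0.03,0,0.085,0.04,-0.04,0,0]}}

```text
time: 1.23
tool_pos: [0.2689, 0.5616, 0.6203]
tool_rot: [3.113, -0.001, 2.78]
contact_force: [1.8, 0.7, -0.3]
gripper_width: 0.0849
```

>>> {"op": "drive_tool", "data": {"commands": [0.085,0.04,-0.045,0,0,0.085,0.04,-0.045,0,0,0.085,0.04,-0.045,0,0,0.085,0.035,-0.05,0,0,0.085,0.03,-0.05,0,0]}}

```text
time: 1.85
tool_pos: [0.458, 0.3224, 0.6198]
tool_rot: [3.115, -0.002, 2.771]
contact_force: [0.1, 1.2, 0.5]
gripper_width: 0.0852
```

```bash
python3 - <<'E'
from h import *
s=observe();print(s['time'],s['tool_pos'],s['tool_rot'],np.round(s['joint_positions'],3))
cv2.imwrite('pics/top1.png',grab_frame('top')[:,:,::-1])
cv2.imwrite('pics/side1.png',grab_frame('side')[:,:,::-1])
E
```

```text
1.85 [0.45796443 0.32237863 0.6197857 ] [ 3.11501714e+00 -1.51257955e-03  2.77148373e+00] [-0.961  0.175  0.378  1.164 -0.083  1.793  0.592]
```

View pics/top1.png

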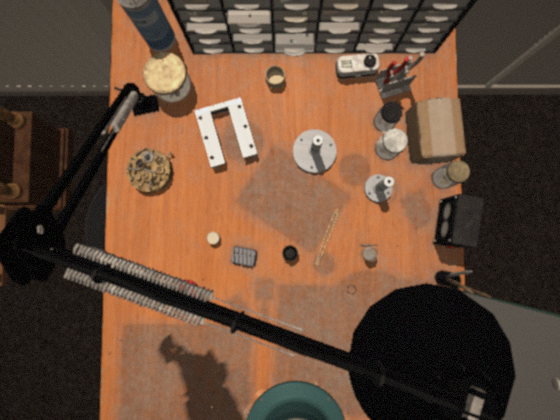

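View pics/side1.png

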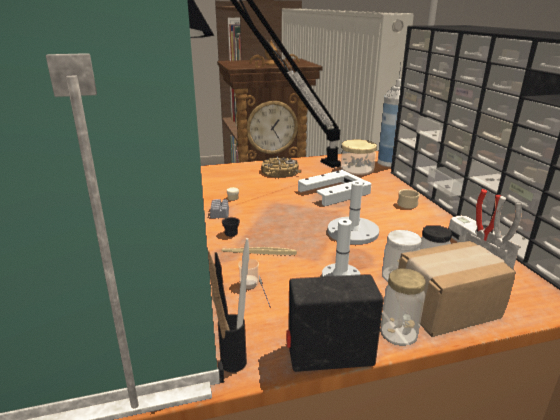

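>>> {"op": "drive_tool", "data": {"commands": [0.085,0.045,-0.03,0,0,0.085,0.045,-0.03,0,0,0.085,0.04,-0.04,0,0,0.085,0.02,-0.05,-0.02,0,0.085,0,-0.05,-0.02,0]}}

```text
time: 2.58
tool_pos: [0.6083, 0.1228, 0.5778]
tool_rot: [3.116, -0.003, 2.771]
contact_force: [0.2, 0.3, -0.1]
gripper_width: 0.085
```

```bash
python3 - <<'E'
from h import *
s=observe();print(s['time'],s['tool_pos'],s['tool_rot'],np.round(s['joint_positions'],3))
cv2.imwrite('pics/top2.png',grab_frame('top')[:,:,::-1])
E
```

```text
2.575 [0.60827496 0.12284765 0.57775873] [ 3.11552617 -0.00334768  2.77082581] [-0.465  0.294  0.327  1.108 -0.119  1.744  1.028]
```

View pics/top2.png

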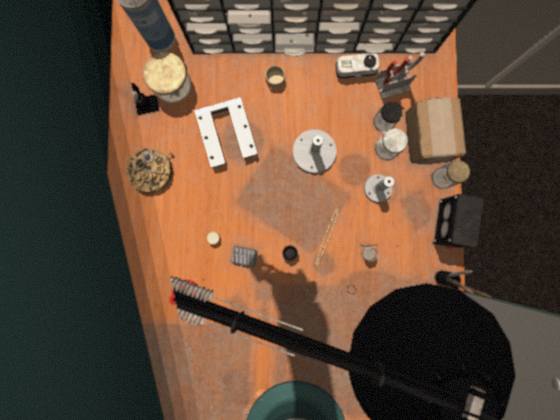

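>>> {"op": "drive_tool", "data": {"commands": [0.085,0,-0.05,-0.03,0,0.085,-0.02,-0.05,-0.03,0,0.085,-0.02,-0.05,-0.03,0,0.085,-0.02,-0.05,-0.03,0,0.085,-0.02,-0.05,-0.03,0]}}

```text
time: 3.25
tool_pos: [0.5259, -0.126, 0.4295]
tool_rot: [3.112, -0.002, 2.773]
contact_force: [0.5, -0.6, 0.1]
gripper_width: 0.085
```

```bash
python3 - <<'E'
from h import *
s=observe();print(s['time'],s['tool_pos'],s['tool_rot'],np.round(s['joint_positions'],3))
cv2.imwrite('pics/top3.png',grab_frame('top')[:,:,::-1])
cv2.imwrite('pics/side3.png',grab_frame('side')[:,:,::-1])
E
```

```text
3.25 [ 0.52591481 -0.12599613  0.42954612] [ 3.11243839e+00 -1.63213794e-03  2.77282132e+00] [-0.2    0.132  0.444  1.621 -0.087  1.4    1.458]
```

View pics/top3.png

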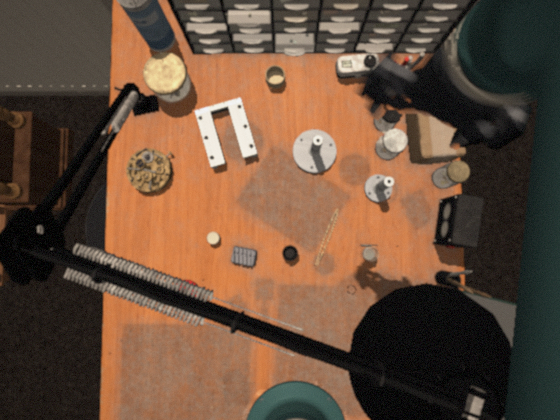

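View pics/side3.png

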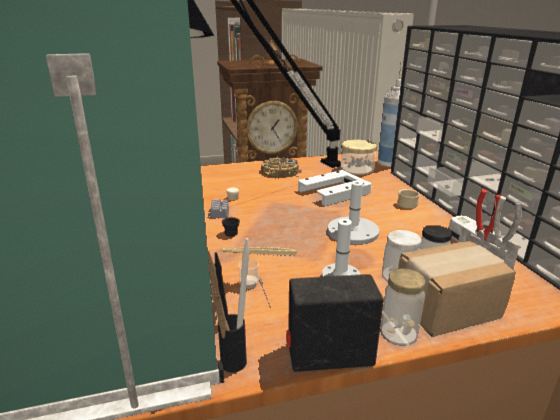

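```bash
python3 - <<'E'
from h import *
T=np.array([.526,-.126,.4295])
for L in (0,.1,.15,.2,.25,.3,.35,.4): print(L,proj('top',T+[0,0,L])[0].round())
E
```

```text
0 [412. 130.]
0.1 [446.  99.]
0.15 [471.  77.]
0.2 [505.  46.]
0.25 [554.   2.]
0.3 [630. -66.]
0.35 [ 767. -189.]
0.4 [1082. -472.]
```

>>> {"op": "drive_tool", "data": {"commands": [0.085,-0.009,-0.055,0,0,0.085,0,0,-0.05,0,0.085,0,0,-0.05,0,0.085,0,0,-0.05,0,0.085,0,0,-0.03,0]}}

```text
time: 3.98
tool_pos: [0.517, -0.1786, 0.2481]
tool_rot: [3.113, -0.005, 2.773]
contact_force: [0.4, 0.4, 0.5]
gripper_width: 0.0848
```

```bash
cat >> h.py <<'E'
def clear(d1=.33):
    from scipy.optimize import minimize
    s=observe();q=s['joint_positions'];T=np.array(s['tool_pos']);Rm=None
    from scipy.spatial.transform import Rotation as Ro
    zt=Ro.from_euler('xyz',s['tool_rot']).as_matrix()[:,2]
    W=T-zt*(d1+.005);S=np.array([0,0,d1]);E=S+.518*np.array([np.sin(q[1])*np.cos(-q[0]),np.sin(q[1])*np.sin(-q[0]),np.cos(q[1])])
    def dd(a,b,c,d):
        t=np.linspace(0,1,200)[:,None];P=a+(b-a)*t;Q=c+(d-c)*t
        return np.linalg.norm(P[:,None]-Q[None],axis=2).min()
    el=np.array([.40,.27,.49]);en=np.array([.25,-.14,.53]);ft=np.array([.70,.33,0])
    th=np.linspace(0,6.28,60);sh=np.array([[.24+.1*np.cos(a),-.165+.095*np.sin(a),.51] for a in th])
    t=np.linspace(0,1,200)[:,None];F=E+(W-E)*t;G=W+(T-W)*t
    print('t',s['time'],'TCP',T.round(4),'rot',np.round(s['tool_rot'],3),'q',np.round(q,3),'F',np.round(s['contact_force'],1),'w',s['gripper_width'])
    print('E',E.round(3),'W',W.round(3),'|EW|',np.linalg.norm(E-W).round(3),'upper bar:',dd(E,W,el,en).round(3),dd(S,E,el,en).round(3),'lower',dd(W,T,ft,el).round(3),dd(E,W,ft,el).round(3),'tool-bar',dd(W,T,el,en).round(3),'shade',np.linalg.norm(F[:,None]-sh[None],axis=2).min().round(3),np.linalg.norm(G[:,None]-sh[None],axis=2).min().round(3))
E
python3 -c "
from h import *
clear();clear(.28)"
```

```text
t 3.975 TCP [ 0.517  -0.1786  0.2481] rot [ 3.113 -0.005  2.773] q [-0.096  0.287  0.465  1.862 -0.182  1.033  1.65 ] F [0.4 0.4 0.5] w 0.08478524944364363
E [0.146 0.014 0.827] W [ 0.515 -0.188  0.583] |EW| 0.486 upper bar: 0.185 0.224 lower 0.468 0.422 tool-bar 0.265 shade 0.158 0.176
t 3.975 TCP [ 0.517  -0.1786  0.2481] rot [ 3.113 -0.005  2.773] q [-0.096  0.287  0.465  1.862 -0.182  1.033  1.65 ] F [0.4 0.4 0.5] w 0.08478524944364363
E [0.146 0.014 0.777] W [ 0.515 -0.187  0.533] |EW| 0.486 upper bar: 0.142 0.211 lower 0.468 0.399 tool-bar 0.265 shade 0.118 0.176
```

>>> {"op": "drive_tool", "data": {"commands": [0.085,0,0,-0.05,0,0.085,0,0,-0.05,0,0.085,0,0,-0.02,0,0.085,0,0,0,0]}}

```text
time: 4.47
tool_pos: [0.5171, -0.1789, 0.1292]
tool_rot: [3.113, -0.005, 2.773]
contact_force: [-0.6, 0.4, 0.9]
gripper_width: 0.0849
```

```bash
python3 - <<'E'
from h import *
clear()
a=grab_frame('top')[:,:,::-1];b=grab_frame('side')[:,:,::-1]
cv2.imwrite('pics/mid4.png',np.hstack([cv2.resize(a[100:260,300:460],(400,400)),cv2.resize(b[160:320,260:420],(400,400))]))
E
```

```text
t 4.475 TCP [ 0.5171 -0.1789  0.1292] rot [ 3.113 -0.005  2.773] q [-0.043  0.447  0.416  1.959 -0.288  0.795  1.744] F [-0.6  0.4  0.9] w 0.08488284970162385
E [0.224 0.01  0.797] W [ 0.515 -0.189  0.464] |EW| 0.485 upper bar: 0.144 0.181 lower 0.471 0.386 tool-bar 0.273 shade 0.106 0.182
```

View pics/mid4.png

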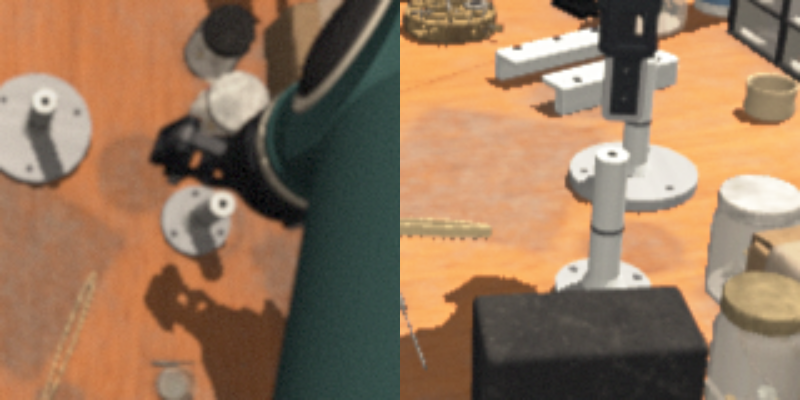

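```bash
python3 - <<'E'
from h import *
T=np.array([.5171,-.1789,.1292]);j=np.array([.36,.93,0])
for n,o in(('top',(300,100)),('side',(260,160))):
    for P in (T,T+.0425*j+[0,0,.013],T-.0425*j+[0,0,.013],[.5165,-.1815,.1]): print(n,((proj(n,P)[0]-o)*2.5).round())
E
```

```text
top [227. 197.]
top [178. 174.]
top [286. 214.]
top [221. 203.]
side [215. 105.]
side [213.  58.]
side [219. 115.]
side [212. 152.]
```

>>> {"op": "drive_tool", "data": {"commands": [0.085,-0.001,-0.0025,-0.03,0,0.085,0,0,-0.034,0,0.085,0,0,0,0,0,0,0,0,0,0,0,0,0,0], "grip_force": 50}}

```text
time: 5.2
tool_pos: [0.5187, -0.1833, 0.0689]
tool_rot: [3.112, 0.003, 2.772]
contact_force: [-0.5, 0.4, -0.2]
gripper_width: 0.0511
```

>>> {"op": "drive_tool", "data": {"commands": [0,0,0,0,0,0,0,0,0,0,0,0,0,0,0,0,0,0,0,0]}}

```text
time: 5.7
tool_pos: [0.5178, -0.1839, 0.0683]
tool_rot: [3.113, 0.002, 2.771]
contact_force: [-1.8, 0.1, 7.8]
gripper_width: 0.0177
```

```bash
python3 -c "
from h import *
clear()"
```

```text
t 5.7 TCP [ 0.5178 -0.1839  0.0683] rot [3.113e+00 2.000e-03 2.771e+00] q [ 0.003  0.544  0.372  1.984 -0.354  0.673  1.807] F [-1.8  0.1  7.8] w 0.01774588640105758
E [ 0.268 -0.001  0.773] W [ 0.514 -0.193  0.403] |EW| 0.484 upper bar: 0.133 0.151 lower 0.477 0.374 tool-bar 0.293 shade 0.093 0.205
```

>>> {"op": "drive_tool", "data": {"commands": [0,0,0,0.02,0,0,0,0,0.03,0,0,0,0,0.03,0,0,0,0,0,0]}}

```text
time: 6.2
tool_pos: [0.5186, -0.1835, 0.1489]
tool_rot: [3.112, 0.004, 2.772]
contact_force: [0.3, -0.1, -3.7]
gripper_width: 0.0181
```

```bash
python3 - <<'E'
from h import *
clear()
a=grab_frame('top')[:,:,::-1];b=grab_frame('side')[:,:,::-1]
cv2.imwrite('pics/mid5.png',np.hstack([cv2.resize(a[100:260,300:460],(400,400)),cv2.resize(b[140:300,260:420],(400,400))]))
E
```

```text
t 6.2 TCP [ 0.5186 -0.1835  0.1489] rot [3.112 0.004 2.772] q [-0.051  0.418  0.434  1.947 -0.275  0.826  1.739] F [ 0.3 -0.1 -3.7] w 0.018107924158005308
E [0.21  0.011 0.803] W [ 0.514 -0.192  0.484] |EW| 0.485 upper bar: 0.149 0.189 lower 0.474 0.393 tool-bar 0.269 shade 0.111 0.177
```

View pics/mid5.png

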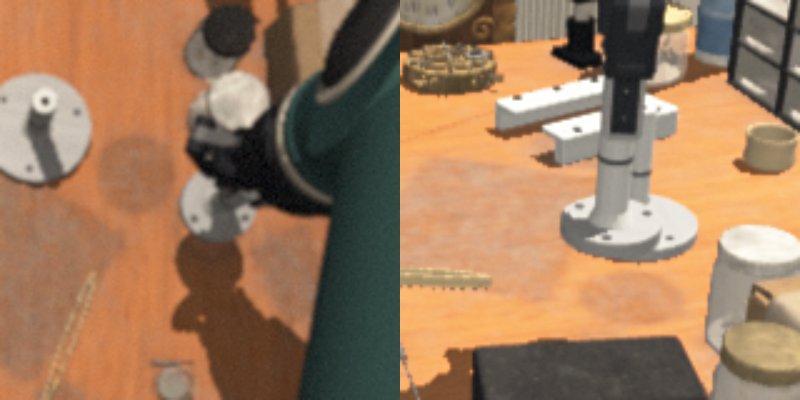

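>>> {"op": "drive_tool", "data": {"commands": [0,-0.003,0.04,0,0,0,0,0.05,0,0,0,0,0.05,0,0,0,0,0.05,0,0,0,0.005,0.05,0,0]}}

```text
time: 6.92
tool_pos: [0.5178, 0.0584, 0.1454]
tool_rot: [3.114, -0.003, 2.772]
contact_force: [1.3, 0.5, -3.4]
gripper_width: 0.0178
```

```bash
python3 -c "
from h import *
clear()"
```

```text
t 6.925 TCP [0.5178 0.0584 0.1454] rot [ 3.114e+00 -3.000e-03  2.772e+00] q [-0.472  0.369  0.376  2.018 -0.226  0.78   1.242] F [ 1.3  0.5 -3.4] w 0.017802438571540933
E [0.167 0.085 0.813] W [0.515 0.05  0.48 ] |EW| 0.483 upper bar: 0.109 0.225 lower 0.236 0.225 tool-bar 0.186 shade 0.197 0.253
```

>>> {"op": "drive_tool", "data": {"commands": [0,0.01,0.03,0,0,0,0.01,0.03,0,0,0,0,0,0,0]}}

```text
time: 7.3
tool_pos: [0.5385, 0.12, 0.1452]
tool_rot: [3.114, -0.003, 2.777]
contact_force: [-0.6, -1.3, -3.2]
gripper_width: 0.0178
```

```bash
python3 - <<'E'
from h import *
clear();clear(.30)
a=grab_frame('top')[:,:,::-1];b=grab_frame('side')[:,:,::-1]
cv2.imwrite('pics/mid6.png',np.hstack([cv2.resize(a[60:220,170:330],(400,400)),cv2.resize(b[120:280,240:400],(400,400))]))
cv2.imwrite('pics/top6.png',a)
E
```

```text
t 7.3 TCP [0.5385 0.12   0.1452] rot [ 3.114e+00 -3.000e-03  2.777e+00] q [-0.552  0.414  0.356  1.948 -0.231  0.803  1.142] F [-0.6 -1.3 -3.2] w 0.017766578484039786
E [0.178 0.109 0.804] W [0.536 0.111 0.48 ] |EW| 0.483 upper bar: 0.11 0.223 lower 0.179 0.18 tool-bar 0.183 shade 0.24 0.308
t 7.3 TCP [0.5385 0.12   0.1452] rot [ 3.114e+00 -3.000e-03  2.777e+00] q [-0.552  0.414  0.356  1.948 -0.231  0.803  1.142] F [-0.6 -1.3 -3.2] w 0.017766578484039786
E [0.178 0.109 0.774] W [0.536 0.112 0.45 ] |EW| 0.483 upper bar: 0.088 0.216 lower 0.179 0.17 tool-bar 0.189 shade 0.228 0.313
```

View pics/mid6.png

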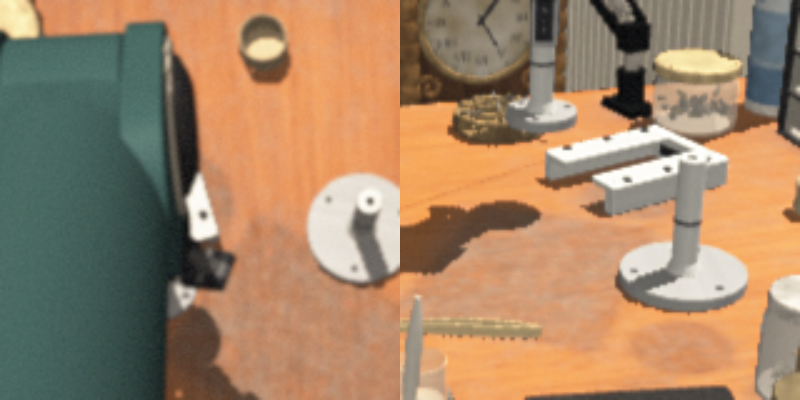

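View pics/top6.png

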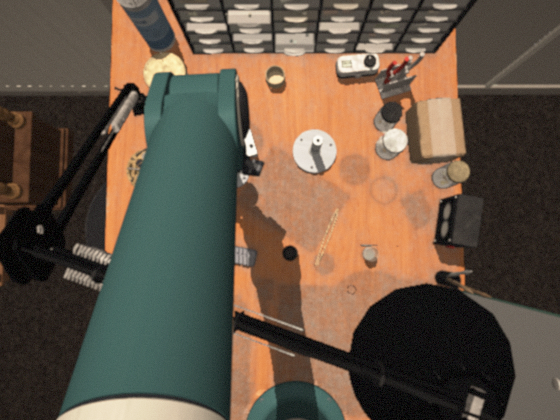

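```bash
python3 - <<'E'
from h import *
T=np.array([.538,.117,.1452])
for d in(.24,.28,.3,.33,.36,.4):
    E=np.array([.178,.109,d+.474]);W=T+[-.002,-.006,d+.005]
    P=E+(W-E)*.5
    print(d,proj('top',W)[0].round(),proj('top',P)[0].round(),410*.04/(.895-P[2]), proj('top',P)[0][1])
E
```

```text
0.24 [213. 131.] [178. 289.] 47.82735491396909 289.4859305648852
0.28 [207. 121.] [164. 295.] 54.143281611092775 295.44658595436056
0.3 [204. 116.] [156. 299.] 57.97101449275361 299.0655074761402
0.33 [198. 107.] [140. 306.] 64.84776591538156 305.5794751646
0.36 [192.  96.] [121. 314.] 73.57559443696721 313.8698101904357
0.4 [181.  80.] [ 85. 329.] 89.66648441771456 329.2217817660609
```

>>> {"op": "drive_tool", "data": {"commands": [0,0,0,0,-10,0,0,0,0,-10,0,0,0,0,-10]}}

```text
time: 7.78
tool_pos: [0.5387, 0.1151, 0.1464]
tool_rot: [3.114, -0.0, 2.24]
contact_force: [-0.6, -0.4, -3.7]
gripper_width: 0.0179
```

```bash
python3 - <<'E'
from h import *
clear();clear(.28)
E
```

```text
t 7.775 TCP [0.5387 0.1151 0.1464] rot [ 3.114 -0.     2.24 ] q [-0.657  0.421  0.49   1.964 -0.289  0.798  0.665] F [-0.6 -0.4 -3.7] w 0.017897465014701103
E [0.168 0.129 0.803] W [0.532 0.109 0.481] |EW| 0.486 upper bar: 0.105 0.232 lower 0.181 0.176 tool-bar 0.18 shade 0.243 0.304
t 7.775 TCP [0.5387 0.1151 0.1464] rot [ 3.114 -0.     2.24 ] q [-0.657  0.421  0.49   1.964 -0.289  0.798  0.665] F [-0.6 -0.4 -3.7] w 0.017897465014701103
E [0.168 0.129 0.753] W [0.533 0.11  0.431] |EW| 0.487 upper bar: 0.068 0.22 lower 0.181 0.16 tool-bar 0.192 shade 0.225 0.314
```

```bash
python3 - <<'E'
from h import *
from scipy.optimize import least_squares
im=cv2.imread('pics/top6.png').astype(int);b,g,r=im[:,:,0],im[:,:,1],im[:,:,2]
m=((g>r+12)&(b>r+5)).astype(np.uint8);m=cv2.morphologyEx(m,cv2.MORPH_CLOSE,np.ones((7,7)))
rows=list(range(170,380,20));ed=[]
for v in rows:
    u=np.where(m[v,60:260])[0]+60; ed.append((v,u.min(),u.max()))
print(ed)
K,R,t=cam('top');C=-R.T@t
T=np.array([.5385,.12,.1452]);
def ray(u,v): d=R.T@np.linalg.solve(K,[u,v,1]);return d/np.linalg.norm(d)
def dist(d,A,D): n=np.cross(d,D);n/=np.linalg.norm(n);return (A-C)@n   # signed line-line
def res(p,full=False):
    d1,r0,r1=p
    E=np.array([.178,.109,d1+.474]);W=T+[-.002,-.009,d1+.005];D=(W-E)/np.linalg.norm(W-E);o=[]
    for v,a,c in ed:
        for u,sg in((a,1),(c,-1)):
            d=ray(u,v);x=dist(d,E,D)
            # radius linear along axis
            M=np.array([d,-D]).T;s=np.linalg.lstsq(M,E-C,rcond=None)[0][1]/.474
            o.append(abs(x)-(r0+(r1-r0)*s)); 
            if full: print(v,u,round(x,4),round(s,2))
    return np.array(o)
s=least_squares(res,[.3,.05,.04]);print(s.x,np.abs(s.fun).max());
for d in(.26,.28,.3,.32,.34):
    q=least_squares(lambda p:res([d,*p]),[.05,.04]);print(d,q.x,np.sqrt((q.fun**2).mean()))
res(s.x,True)
E
```

```text
[(170, np.int64(140), np.int64(235)), (190, np.int64(134), np.int64(234)), (210, np.int64(128), np.int64(233)), (230, np.int64(121), np.int64(233)), (250, np.int64(115), np.int64(232)), (270, np.int64(107), np.int64(232)), (290, np.int64(101), np.int64(231)), (310, np.int64(94), np.int64(230)), (330, np.int64(87), np.int64(230)), (350, np.int64(80), np.int64(230)), (370, np.int64(74), np.int64(229))]
[0.27357285 0.05024561 0.04134466] 0.006556833516755775
0.26 [0.05430826 0.04095875] 0.0045013076172381195
0.28 [0.04830585 0.04151936] 0.003535104094038944
0.3 [0.04223337 0.04200718] 0.006965366697703704
0.32 [0.03617972 0.04235696] 0.01135135295372934
0.34 [0.03028506 0.04247234] 0.015940294920250966
170 140 0.05 0.76
170 235 -0.0378 0.85
190 134 0.0484 0.7
190 234 -0.0394 0.78
210 128 0.047 0.65
210 233 -0.0408 0.72
230 121 0.0464 0.6
230 233 -0.043 0.66
250 115 0.0451 0.56
250 232 -0.0441 0.61
270 107 0.0453 0.52
270 232 -0.0459 0.57
290 101 0.0442 0.49
290 231 -0.0468 0.53
310 94 0.0438 0.45
310 230 -0.0477 0.49
330 87 0.0434 0.42
330 230 -0.0491 0.45
350 80 0.043 0.39
350 230 -0.0505 0.42
370 74 0.0422 0.37
370 229 -0.0511 0.39
```

```bash
python3 - <<'E'
from h import *
from scipy.optimize import least_squares
ed=[(170,140,235),(190,134,234),(210,128,233),(230,121,233),(250,115,232),(270,107,232),(290,101,231),(310,94,230),(330,87,230),(350,80,230),(370,74,229)]
K,R,t=cam('top');C=-R.T@t;T=np.array([.5385,.12,.1452])
def ray(u,v): d=R.T@np.linalg.solve(K,[u,v,1]);return d/np.linalg.norm(d)
def res(p):
    d1,r,ey,wy=p
    E=np.array([.178,.109+ey,d1+.474]);W=T+[-.002,-.009+wy,d1+.005];D=(W-E)/np.linalg.norm(W-E);o=[]
    for v,a,c in ed:
        for u in(a,c):
            n=np.cross(ray(u,v),D);n/=np.linalg.norm(n);o.append(abs((E-C)@n)-r)
    return np.array(o)
s=least_squares(res,[.3,.05,0,0]);print(s.x,np.abs(s.fun).max())
for d in(.26,.28,.3,.32,.34,.36):
    q=least_squares(lambda p:res([d,*p]),[.05,0,0]);print(d,q.x,np.sqrt((q.fun**2).mean()))
# lamp check: bar line predicted in top0
for s_ in(0,.3,.5,.7,1): print(proj('top',np.array([.25,-.14,.53])*(1-s_)+np.array([.4,.27,.49])*s_)[0].round())
E
```

```text
[ 6.15885712e-01 -3.94375381e-10 -8.93677068e-02 -8.62685410e-02] 8.377019890608469e-10
0.26 [ 0.04756232 -0.01120937  0.01560494] 0.0007079088098804695
0.28 [ 0.04488943 -0.0164029   0.0104114 ] 0.0006681258800754858
0.3 [ 0.04221653 -0.02159642  0.00521787] 0.0006283429502710455
0.32 [ 3.95436281e-02 -2.67899530e-02  2.43362480e-05] 0.0005885600204673231
0.34 [ 0.03687073 -0.03198348 -0.0051692 ] 0.0005487770906645463
0.36 [ 0.03419783 -0.03717701 -0.01036273] 0.0005089941608630965
[474. 412.]
[329. 355.]
[238. 320.]
[153. 286.]
[ 33. 239.]
```

```bash
python3 - <<'E'
import cv2
a=cv2.imread('pics/top0.png');b=cv2.imread('pics/side0.png')
cv2.imwrite('pics/lampt.png',cv2.resize(a[220:420,0:400],None,fx=2,fy=2))
E
```

```text
(no output)
```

View pics/lampt.png

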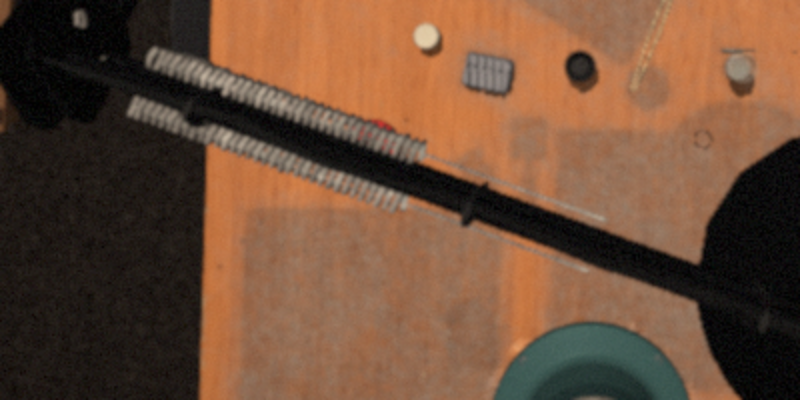

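```bash
python3 - <<'E'
from h import *
el=np.array([.40,.27,.49]);en=np.array([.25,-.14,.53]);t=np.linspace(0,1,300)[:,None]
def run(tcp,d1):
    S=np.array([0,0,d1]);W=np.array(tcp)+[0,0,d1+.005];v=W-S;D=np.linalg.norm(v);u=v/D
    a=(.518**2-.4736**2+D*D)/(2*D);h=np.sqrt(.518**2-a*a)
    up=np.array([0,0,1.])-u*u[2];up/=np.linalg.norm(up);sd=np.cross(u,up)
    for ps in np.radians([-60,-45,-30,-15,0,15,30]):
        E=S+a*u+h*(np.cos(ps)*up+np.sin(ps)*sd)
        F=E+(W-E)*t;B=el+(en-el)*t
        az=np.arctan2(E[1],E[0])-np.arctan2(W[1],W[0])
        print(d1,tcp[2],round(np.degrees(ps)),'E',E.round(3),'azdiff',round(az,2),np.linalg.norm(F[:,None]-B[None],axis=2).min().round(3))
for d in(.28,.32): run((.543,.12,.07),d)
run((.6357+.96*-.09,.1475-.279*.09,.075),.3)
E
```

```text
0.28 0.07 -60 E [0.207 0.407 0.525] azdiff 0.88 0.056
0.28 0.07 -45 E [0.21  0.341 0.608] azdiff 0.8 0.015
0.28 0.07 -30 E [0.219 0.257 0.672] azdiff 0.65 0.019
0.28 0.07 -15 E [0.235 0.16  0.713] azdiff 0.38 0.047
0.28 0.07 0 E [0.256 0.057 0.727] azdiff 0.0 0.071
0.28 0.07 15 E [ 0.281 -0.046  0.713] azdiff -0.38 0.091
0.28 0.07 30 E [ 0.307 -0.141  0.672] azdiff -0.65 0.109
0.32 0.07 -60 E [0.207 0.407 0.565] azdiff 0.88 0.019
0.32 0.07 -45 E [0.21  0.341 0.648] azdiff 0.8 0.018
0.32 0.07 -30 E [0.219 0.257 0.712] azdiff 0.65 0.048
0.32 0.07 -15 E [0.235 0.16  0.753] azdiff 0.38 0.073
0.32 0.07 0 E [0.256 0.057 0.767] azdiff 0.0 0.094
0.32 0.07 15 E [ 0.281 -0.046  0.753] azdiff -0.38 0.111
0.32 0.07 30 E [ 0.307 -0.141  0.712] azdiff -0.65 0.126
0.3 0.075 -60 E [0.208 0.406 0.546] azdiff 0.88 0.033
0.3 0.075 -45 E [0.21  0.34  0.629] azdiff 0.8 0.006
0.3 0.075 -30 E [0.22  0.256 0.693] azdiff 0.64 0.038
0.3 0.075 -15 E [0.236 0.16  0.733] azdiff 0.38 0.064
0.3 0.075 0 E [0.256 0.057 0.746] azdiff 0.0 0.086
0.3 0.075 15 E [ 0.281 -0.045  0.733] azdiff -0.38 0.104
0.3 0.075 30 E [ 0.308 -0.139  0.693] azdiff -0.64 0.12
```

```bash
cat > fk.py <<'E'
import numpy as np
from scipy.spatial.transform import Rotation as Ro
from scipy.optimize import least_squares
data=[([-1.244,.468,-.012,1.603,.006,1.071,-.056],[.2348,.6056,.2304],[-3.14,0,2.7717]),
([-1.251,.351,-.001,1.324,0,1.467,-.052],[.2349,.6057,.4325],[-3.1408,0,2.7717]),
([-.961,.175,.378,1.164,-.083,1.793,.592],[.458,.3224,.6198],[3.115,-.0015,2.7715]),
([-.465,.294,.327,1.108,-.119,1.744,1.028],[.6083,.1228,.5778],[3.1155,-.0033,2.7708]),
([-.2,.132,.444,1.621,-.087,1.4,1.458],[.5259,-.126,.4295],[3.1124,-.0016,2.7728]),
([-.096,.287,.465,1.862,-.182,1.033,1.65],[.517,-.1786,.2481],[3.113,-.005,2.773]),
([-.043,.447,.416,1.959,-.288,.795,1.744],[.5171,-.1789,.1292],[3.113,-.005,2.773]),
([.003,.544,.372,1.984,-.354,.673,1.807],[.5178,-.1839,.0683],[3.113,.002,2.771]),
([-.051,.418,.434,1.947,-.275,.826,1.739],[.5186,-.1835,.1489],[3.112,.004,2.772]),
([-.472,.369,.376,2.018,-.226,.78,1.242],[.5178,.0584,.1454],[3.114,-.003,2.772]),
([-.552,.414,.356,1.948,-.231,.803,1.142],[.5385,.12,.1452],[3.114,-.003,2.777]),
([-.657,.421,.49,1.964,-.289,.798,.665],[.5387,.1151,.1464],[3.114,0,2.24])]
def fk(q,p,s,full=False):
    d1,L1,L2,L3,c1,c7,a2,a3,a5=p
    T=np.eye(4)
    def rz(a):
        M=np.eye(4);c,k=np.cos(a),np.sin(a);M[:2,:2]=[[c,-k],[k,c]];return M
    def ry(a):
        M=np.eye(4);c,k=np.cos(a),np.sin(a);M[0,0]=M[2,2]=c;M[0,2]=k;M[2,0]=-k;return M
    def tz(d): M=np.eye(4);M[2,3]=d;return M
    A=rz(s[0]*q[0]+c1)@tz(d1)@ry(q[1]+a2)@rz(s[1]*q[2]+a3)@tz(L1);E=A[:3,3].copy()
    A=A@ry(q[3])@rz(s[2]*q[4]+a5)@tz(L2);W=A[:3,3].copy()
    A=A@ry(q[5])@rz(s[3]*q[6]+c7)@tz(L3)
    return (A,E,W) if full else A
def res(p,s):
    o=[]
    for q,t,r in data:
        A=fk(q,p,s);o+=list((A[:3,3]-t)*1e3)
        o+=list((A[:3,:3].T@Ro.from_euler('xyz',r).as_matrix()-np.eye(3)).ravel()*300)
    return np.array(o)
if __name__=='__main__':
    import itertools
    out=[]
    for s in itertools.product([1,-1],repeat=4):
      for c7 in(0,1.57,3.14,-1.57):
        f=least_squares(res,[.32,.518,.474,.325,0,c7,0,0,0],args=(s,));out.append((f.cost,s,f.x))
    out.sort(key=lambda a:a[0])
    for o in out[:4]: print(round(o[0],2),o[1],o[2].round(4))
    print(res(out[0][2],out[0][1]).reshape(-1,12)[:,:3].round(1))
E
python3 fk.py
```

```text
151.27 (-1, -1, -1, -1) [ 0.3299  0.5298  0.4769  0.3428 -0.0477  1.5086  0.002  -0.0131  0.0058]
151.27 (-1, -1, -1, -1) [ 0.3299  0.5298  0.4769  0.3428 -0.0477  1.5086  0.002  -0.0131  0.0058]
151.27 (-1, -1, -1, -1) [ 0.3299  0.5298  0.4769  0.3428 -0.0477  1.5086  0.002  -0.0131  0.0058]
151.27 (-1, -1, -1, -1) [ 0.3299  0.5298  0.4769  0.3428 -0.0477  1.5086  0.002  -0.0131  0.0058]
[[ 6.3  5.7 -0.6]
 [ 5.7  5.2  1.1]
 [-2.4  0.4  3.3]
 [ 1.3 -0.2  2.4]
 [-4.9  3.2  1.9]
 [-3.8  2.6  0.1]
 [-2.3  1.7 -1.6]
 [-0.8  1.  -2.2]
 [-2.6  1.4 -1.1]
 [-2.4  2.4 -0.9]
 [-1.4  0.5 -1.2]
 [-3.6 -1.6 -1.2]]
```

```bash
cat > fk2.py <<'E'
from fk import *
s=(-1,-1,-1,-1)
def T_(x,y,z):
    M=np.eye(4);M[:3,3]=[x,y,z];return M
def rz(a):
    M=np.eye(4);c,k=np.cos(a),np.sin(a);M[:2,:2]=[[c,-k],[k,c]];return M
def ry(a):
    M=np.eye(4);c,k=np.cos(a),np.sin(a);M[0,0]=M[2,2]=c;M[0,2]=k;M[2,0]=-k;return M
def fk2(q,p,full=False):
    d1,L1,L2,L3,c1,c7,a2,a3,a5,e1,e2,e3,a4,a6,y1,y2,y3=p
    A=rz(-q[0]+c1)@T_(0,y1,d1)@ry(q[1]+a2)@rz(-q[2]+a3)@T_(e1,y2,L1);E=A[:3,3].copy()
    A=A@ry(q[3]+a4)@T_(e2,y3,0)@rz(-q[4]+a5)@T_(0,0,L2);W=A[:3,3].copy()
    A=A@ry(q[5]+a6)@T_(e3,0,0)@rz(-q[6]+c7)@T_(0,0,L3)
    return (A,E,W) if full else A
reg=np.array([20,0,0,0,0,0,30,30,30,20,20,20,30,30,30,30,30.])*2
p0=np.array([.32,.518,.474,.325,-.045,1.51,0,0,0,0,0,0,0,0,0,0,0])
def res2(p):
    o=[]
    for q,t,r in data:
        A=fk2(q,p);o+=list((A[:3,3]-t)*1e3)
        o+=list((A[:3,:3].T@Ro.from_euler('xyz',r).as_matrix()-np.eye(3)).ravel()*300)
    return np.r_[o,(p-p0)*reg]
f=least_squares(res2,p0);P=f.x
if __name__=='__main__':
    print(f.cost,P.round(4));print(res2(P)[:-17].reshape(-1,12)[:,:3].round(1))
E
python3 fk2.py
```

```text
3.078390783477319 [ 3.1130e-01  5.2080e-01  4.7280e-01  3.1860e-01  3.0000e-03  1.5724e+00
 -5.0000e-04 -1.7000e-03  3.0000e-04  5.0000e-04  6.0000e-04  6.0000e-04
 -6.0000e-04  1.3000e-03 -2.9100e-02 -2.8000e-03 -2.8000e-03]
[[-0.   0.4  0.1]
 [ 0.3 -0.2 -0.1]
 [ 0.1 -0.   0.1]
 [-0.1  0.3 -0.2]
 [-0.2  0.2  0.2]
 [ 0.2  0.1  0.1]
 [-0.2  0.1 -0.2]
 [-0.1  0.2 -0.1]
 [-0.2 -0.1  0.1]
 [ 0.2  0.2  0.1]
 [-0.1 -0.1 -0. ]
 [ 0.1 -0.4 -0.1]]
```

```bash
cat > sim.py <<'E'
from fk2 import *
P[0]+=.008;P[3]+=.008   # d1 ~ .32
def jac(q):
    A=fk2(q,P);J=np.zeros((6,7));h=1e-6
    for i in range(7):
        d=np.array(q,float);d[i]+=h;B=fk2(d,P);J[:3,i]=(B[:3,3]-A[:3,3])/h;J[3:,i]=Ro.from_matrix(B[:3,:3]@A[:3,:3].T).as_rotvec()/h
    return A,J
def step(q,dx,dyaw,n=10,W=np.ones(7)):
    q=np.array(q,float)
    A=fk2(q,P);tp=A[:3,3].copy();tr=A[:3,:3].copy()
    for k in range(n):
        tp=tp+np.array(dx)/n;tr=Ro.from_rotvec([0,0,dyaw/n]).as_matrix()@tr
        for _ in range(2):
            A,J=jac(q);e=np.r_[tp-A[:3,3],Ro.from_matrix(tr@A[:3,:3].T).as_rotvec()]
            Wi=np.diag(1/W);q=q+Wi@J.T@np.linalg.solve(J@Wi@J.T+1e-8*np.eye(6),e)
    return q
el=np.array([.40,.27,.49]);en=np.array([.25,-.14,.53]);tt=np.linspace(0,1,200)[:,None];BB=el+(en-el)*tt
def cl(q):
    _,E,W=fk2(q,P,True);F=E+(W-E)*tt;return np.linalg.norm(F[:,None]-BB[None],axis=2).min().round(3),E.round(3)
if __name__=='__main__':
    q=data[10][0];print('rot-30',step(q,[0,-.0,0],-np.radians(30),20).round(3),data[11][0])
    q=data[5][0];print('down',step(q,np.subtract(data[6][1],data[5][1]),0,20).round(3),data[6][0])
    q=data[8][0];print('lat',step(q,np.subtract(data[9][1],data[8][1]),0,20).round(3),data[9][0])
    q=data[3][0];print('lat',step(q,np.subtract(data[4][1],data[3][1]),0,20).round(3),data[4][0])
    print(cl(data[11][0]),cl(data[7][0]))
    q=data[11][0]
    for k in range(12):
        q=step(q,[0,0,0],np.radians(10),5);print(10*k+10,q.round(2),cl(q))
    q2=step(q,[.006,.0,-.075],0,20);print(q2.round(2),cl(q2))
E
python3 sim.py
```

```text
rot-30 [-0.66   0.423  0.485  1.963 -0.292  0.797  0.672] [-0.657, 0.421, 0.49, 1.964, -0.289, 0.798, 0.665]
down [-0.041  0.446  0.413  1.958 -0.287  0.795  1.743] [-0.043, 0.447, 0.416, 1.959, -0.288, 0.795, 1.744]
lat [-0.474  0.365  0.376  2.024 -0.224  0.771  1.241] [-0.472, 0.369, 0.376, 2.018, -0.226, 0.78, 1.242]
lat [-0.207  0.134  0.449  1.62  -0.084  1.402  1.454] [-0.2, 0.132, 0.444, 1.621, -0.087, 1.4, 1.458]
(np.float64(0.105), array([0.187, 0.105, 0.795])) (np.float64(0.132), array([ 0.269, -0.032,  0.765]))
10 [-0.62  0.42  0.45  1.96 -0.27  0.8   0.82] (np.float64(0.107), array([0.189, 0.097, 0.796]))
20 [-0.58  0.41  0.4   1.96 -0.25  0.8   0.98] (np.float64(0.109), array([0.191, 0.089, 0.797]))
30 [-0.55  0.41  0.36  1.95 -0.23  0.8   1.14] (np.float64(0.11), array([0.193, 0.081, 0.797]))
40 [-0.51  0.41  0.32  1.94 -0.21  0.81  1.29] (np.float64(0.112), array([0.195, 0.074, 0.797]))
50 [-0.48  0.41  0.28  1.94 -0.19  0.81  1.45] (np.float64(0.114), array([0.198, 0.068, 0.797]))
60 [-0.45  0.41  0.24  1.93 -0.17  0.81  1.6 ] (np.float64(0.115), array([0.2  , 0.061, 0.797]))
70 [-0.42  0.41  0.2   1.93 -0.15  0.82  1.76] (np.float64(0.117), array([0.202, 0.055, 0.797]))
80 [-0.38  0.41  0.16  1.92 -0.12  0.82  1.91] (np.float64(0.118), array([0.204, 0.049, 0.797]))
90 [-0.35  0.41  0.12  1.92 -0.1   0.83  2.07] (np.float64(0.12), array([0.207, 0.043, 0.796]))
100 [-0.33  0.41  0.08  1.91 -0.08  0.83  2.22] (np.float64(0.121), array([0.209, 0.037, 0.796]))
110 [-0.3   0.42  0.05  1.91 -0.05  0.84  2.37] (np.float64(0.122), array([0.211, 0.032, 0.796]))
120 [-0.27  0.42  0.01  1.9  -0.03  0.84  2.52] (np.float64(0.123), array([0.213, 0.026, 0.795]))
[-0.26  0.54  0.01  1.93 -0.03  0.7   2.53] (np.float64(0.106), array([0.266, 0.04 , 0.766]))
```

>>> {"op": "drive_tool", "data": {"commands": [0,0,0,0,10,0,0,0,0,10,0,0,0,0,10,0,0,0,0,10,0,0,0,0,10]}}

```text
time: 8.4
tool_pos: [0.5387, 0.1151, 0.1464]
tool_rot: [3.114, -0.002, 3.124]
contact_force: [-0.4, -0.1, -3.5]
gripper_width: 0.0178
```

>>> {"op": "drive_tool", "data": {"commands": [0,0,0,0,10,0,0,0,0,10,0,0,0,0,10,0,0,0,0,10,0,0,0,0,10]}}

```text
time: 9.02
tool_pos: [0.5387, 0.115, 0.1463]
tool_rot: [3.112, -0.002, -2.286]
contact_force: [-0.4, -0.9, -3.7]
gripper_width: 0.0178
```

```bash
python3 - <<'E'
from h import *
import sim
s=observe();q=s['joint_positions'];print(s['time'],np.round(s['tool_pos'],4),np.round(s['tool_rot'],3),np.round(q,3),sim.cl(q))
T=s['tool_pos'];b=np.array([.6357,.1475]);a=np.array([np.cos(np.radians(16.2)),np.sin(np.radians(16.2))])
tg=b-.098*a;print('target',tg,tg-T[:2],'home',b+.023*a)
q2=sim.step(q,[*(tg-T[:2]),-.075],0,20);print(q2.round(3),sim.cl(q2))
q3=sim.step(q2,[*(a*.121),0],0,20);print(q3.round(3),sim.cl(q3))
x=grab_frame('top')[:,:,::-1];y=grab_frame('side')[:,:,::-1]
cv2.imwrite('pics/mid7.png',np.hstack([cv2.resize(x[60:220,170:330],(400,400)),cv2.resize(y[80:240,240:400],(400,400))]))
E
```

```text
9.025 [0.5387 0.115  0.1463] [ 3.112e+00 -2.000e-03 -2.286e+00] [-0.322  0.415  0.081  1.91  -0.075  0.837  2.229] (np.float64(0.121), array([0.209, 0.037, 0.796]))
target [0.54159122 0.12015887] [0.00290557 0.0051227 ] home [0.65778675 0.1539168 ]
[-0.319  0.534  0.068  1.938 -0.091  0.691  2.237] (np.float64(0.1), array([0.262, 0.054, 0.767]))
[-0.322  0.696  0.078  1.625 -0.099  0.842  2.231] (np.float64(0.144), array([0.327, 0.076, 0.719]))
```

View pics/mid7.png

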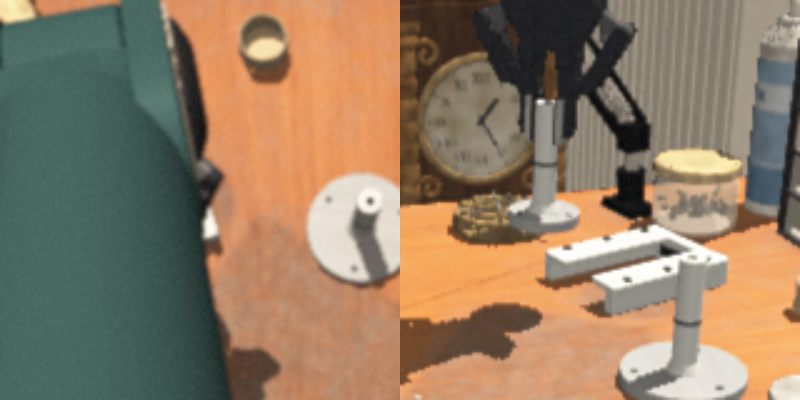

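```bash
python3 - <<'E'
from h import *
import cv2
for uv in((297.2,164.6),(297.2,165.4)): print(back('side',uv,.088),back('side',uv,.085))
im=cv2.imread('pics/mid7.png');cv2.imwrite('pics/c7.png',cv2.resize(im[80:250,480:620],None,fx=4,fy=4))
E
```

```text
[0.53519062 0.10993425 0.088     ] [0.53784481 0.1181508  0.085     ]
[0.53368826 0.1051835  0.088     ] [0.53632752 0.11335288 0.085     ]
```

View pics/c7.png

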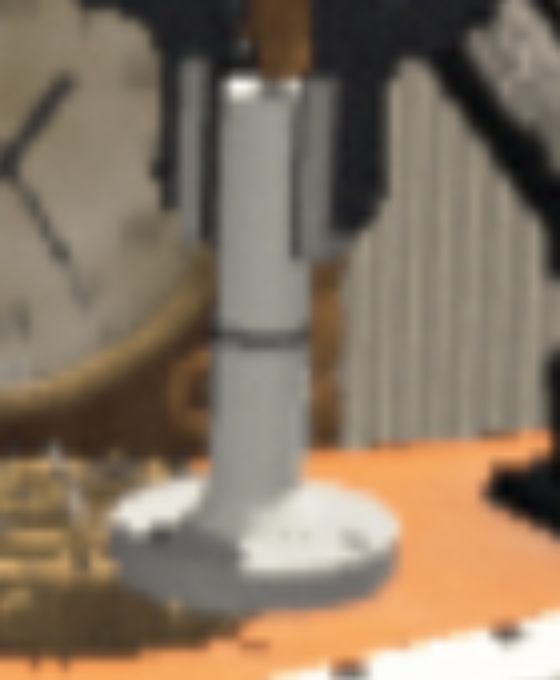

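>>> {"op": "drive_tool", "data": {"commands": [0,0.002,0.005,0,0,0,0,0,-0.03,0,0,0,0,-0.025,0,0,0,0,-0.01,0,0,0,0,0,0]}}

```text
time: 9.75
tool_pos: [0.5412, 0.1219, 0.0817]
tool_rot: [3.112, -0.001, -2.291]
contact_force: [0.1, 0.5, -3.6]
gripper_width: 0.0183
```

```bash
python3 - <<'E'
from h import *
import sim
s=observe();q=s['joint_positions'];print(s['time'],np.round(s['tool_pos'],4),np.round(s['tool_rot'],3),np.round(q,3),s['contact_force'],sim.cl(q))
x=grab_frame('top')[:,:,::-1];y=grab_frame('side')[:,:,::-1]
cv2.imwrite('pics/mid8.png',np.hstack([cv2.resize(x[60:220,170:330],(400,400)),cv2.resize(y[120:240,260:380],(400,400))]))
E
```

```text
9.75 [0.5412 0.1219 0.0817] [ 3.112e+00 -1.000e-03 -2.291e+00] [-0.324  0.517  0.07   1.935 -0.09   0.71   2.228] [ 0.11878342  0.53768396 -3.62944667] (np.float64(0.102), array([0.254, 0.052, 0.772]))
```

View pics/mid8.png

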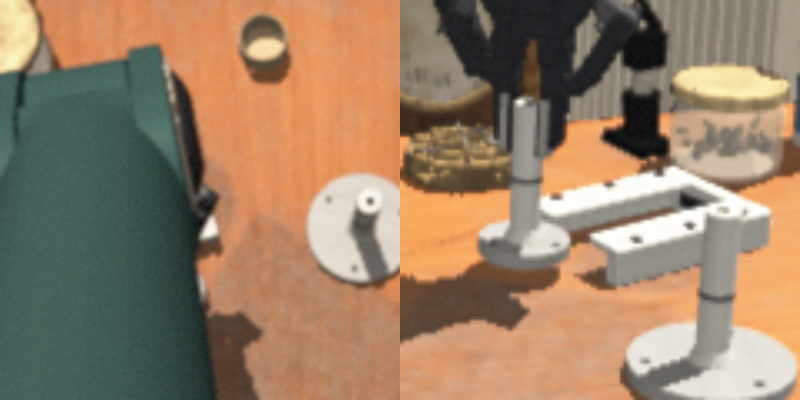

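Forces stay small and the foot sits in front of the mouth, with its centre at about (522,243) in the side crop. I'll lower it to just above the desk.

>>> {"op": "drive_tool", "data": {"commands": [0,0,-0.001,-0.006,0,0,0,0,-0.004,0,0,0,0,0,0]}}

```text
time: 10.22
tool_pos: [0.5412, 0.1209, 0.0719]
tool_rot: [3.112, -0.0, -2.29]
contact_force: [-0.1, 0.0, -2.9]
gripper_width: 0.0178
```

```bash
python3 - <<'E'
from h import *
import sim
s=observe();q=s['joint_positions'];print(s['time'],np.round(s['tool_pos'],4),np.round(s['tool_rot'],3),np.round(q,3),s['contact_force'],sim.cl(q))
y=grab_frame('side')[:,:,::-1]
cv2.imwrite('pics/mid9.png',cv2.resize(y[140:220,270:370],None,fx=7,fy=7,interpolation=cv2.INTER_CUBIC))
E
```

```text
10.225 [0.5412 0.1209 0.0719] [ 3.112 -0.    -2.29 ] [-0.32   0.532  0.068  1.939 -0.092  0.69   2.233] [-0.09173311  0.04532833 -2.87459464] (np.float64(0.1), array([0.261, 0.054, 0.768]))
```

View pics/mid9.png

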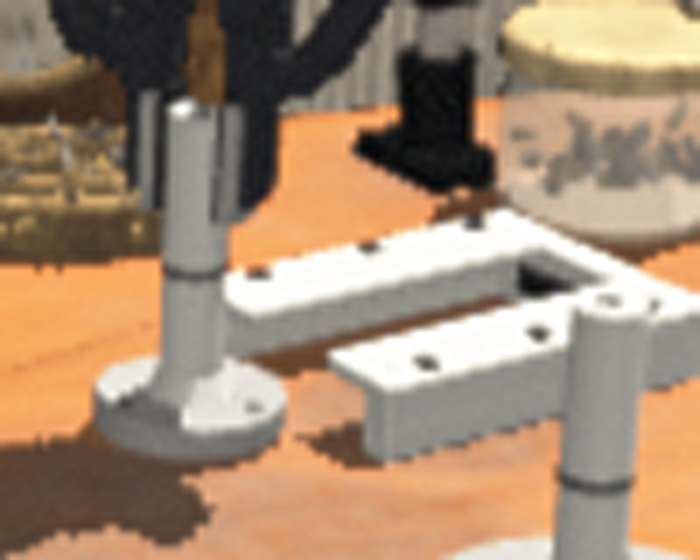

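```bash
python3 - <<'E'
from h import *
b=np.array([.6357,.1475]);a=np.array([np.cos(np.radians(16.2)),np.sin(np.radians(16.2))]);n=np.array([-a[1],a[0]])
for c in((190,393),(190,398)):
    P=back('side',(270+(c[0]+.5)/7-.5,140+(c[1]+.5)/7-.5),.0135)[:2];print(P,(P-b)@a,(P-b)@n)
T=np.array([.5412,.1209]);print((T-b)@a,(T-b)@n, a*.02)
E
```

```text
[0.53866233 0.12001488] -0.10085276546983639 0.0006788547966762808
[0.53748704 0.11628556] -0.10302184135644622 -0.0025744880128911393
-0.09816891671711465 0.0008208474817004897 [0.01920587 0.00557982]
```

>>> {"op": "drive_tool", "data": {"commands": [0,0.0192,0.0056,0,0,0,0.0192,0.0056,0,0,0,0.0192,0.0056,0,0]}}

```text
time: 10.65
tool_pos: [0.5997, 0.138, 0.0723]
tool_rot: [3.113, 0.0, -2.29]
contact_force: [0.3, 0.1, -2.8]
gripper_width: 0.0183
```

```bash
python3 - <<'E'
from h import *
import sim
s=observe();q=s['joint_positions'];print(s['time'],np.round(s['tool_pos'],4),np.round(q,3),s['contact_force'],sim.cl(q))
y=grab_frame('side')[:,:,::-1]
cv2.imwrite('pics/mid10.png',cv2.resize(y[140:220,270:370],None,fx=7,fy=7,interpolation=cv2.INTER_CUBIC))
E
```

```text
10.65 [0.5997 0.138  0.0723] [-0.322  0.611  0.073  1.787 -0.095  0.763  2.23 ] [ 0.25914239  0.08445741 -2.77564651] (np.float64(0.125), array([0.293, 0.065, 0.746]))
```

View pics/mid10.png

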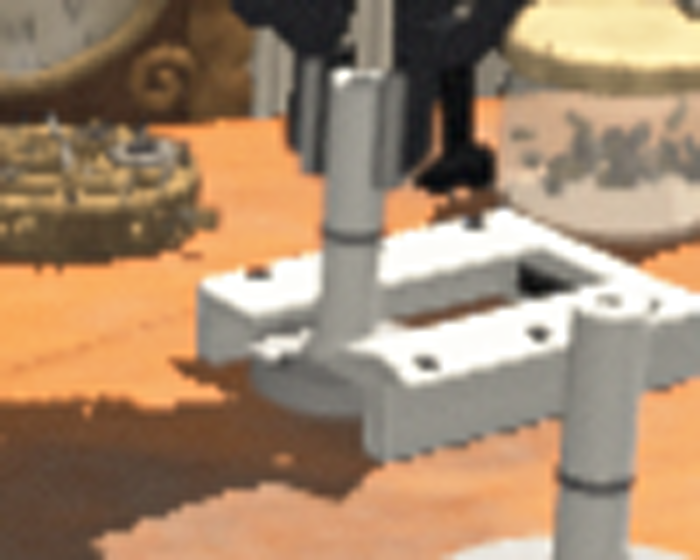

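>>> {"op": "drive_tool", "data": {"commands": [0,0.0192,0.0056,0,0,0,0.0192,0.0056,0,0,0,0.0096,0.0028,0,0,0,0,0,-0.002,0,0,0,0,0,0]}}

```text
time: 11.32
tool_pos: [0.6459, 0.1514, 0.0697]
tool_rot: [3.112, -0.002, -2.29]
contact_force: [-0.1, 0.4, -3.5]
gripper_width: 0.0179
```

>>> {"op": "drive_tool", "data": {"commands": [0,0.004,0.0012,0,0,0,0,0,0,0]}}

```text
time: 11.58
tool_pos: [0.6512, 0.153, 0.0704]
tool_rot: [3.113, 0.0, -2.29]
contact_force: [-0.2, -0.1, -4.6]
gripper_width: 0.0178
```

>>> {"op": "drive_tool", "data": {"commands": [0,0.0025,0.0007,0,0,0,0,0,0,0]}}

```text
time: 11.82
tool_pos: [0.6537, 0.1537, 0.0702]
tool_rot: [3.113, 0.0, -2.29]
contact_force: [0.9, -1.2, -3.3]
gripper_width: 0.0179
```

>>> {"op": "drive_tool", "data": {"commands": [0,0.002,0.0006,0,0,0,0,0,0,0]}}

```text
time: 12.08
tool_pos: [0.6557, 0.1543, 0.0702]
tool_rot: [3.113, 0.0, -2.29]
contact_force: [-0.2, -0.4, -2.6]
gripper_width: 0.0183
```

>>> {"op": "drive_tool", "data": {"commands": [0,0.002,0.0006,0,0,0,0,0,0,0]}}

```text
time: 12.32
tool_pos: [0.6577, 0.1549, 0.0702]
tool_rot: [3.113, 0.0, -2.29]
contact_force: [0.4, 1.1, -3.5]
gripper_width: 0.0179
```

>>> {"op": "drive_tool", "data": {"commands": [0,0.002,0.0006,0,0,0,0,0,0,0]}}

```text
time: 12.58
tool_pos: [0.6597, 0.1555, 0.0702]
tool_rot: [3.113, 0.0, -2.29]
contact_force: [-0.4, -0.1, -2.7]
gripper_width: 0.0183
```

>>> {"op": "drive_tool", "data": {"commands": [0,0.002,0.0006,0,0,0,0,0,0,0]}}

```text
time: 12.82
tool_pos: [0.6612, 0.1559, 0.07]
tool_rot: [3.112, -0.001, -2.29]
contact_force: [-0.7, -0.9, -1.7]
gripper_width: 0.0182
```

```bash
python3 - <<'E'
from h import *
y=grab_frame('side')[:,:,::-1]
cv2.imwrite('pics/mid11.png',cv2.resize(y[130:210,280:380],None,fx=7,fy=7,interpolation=cv2.INTER_CUBIC))
E
```

```text
(no output)
```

View pics/mid11.png

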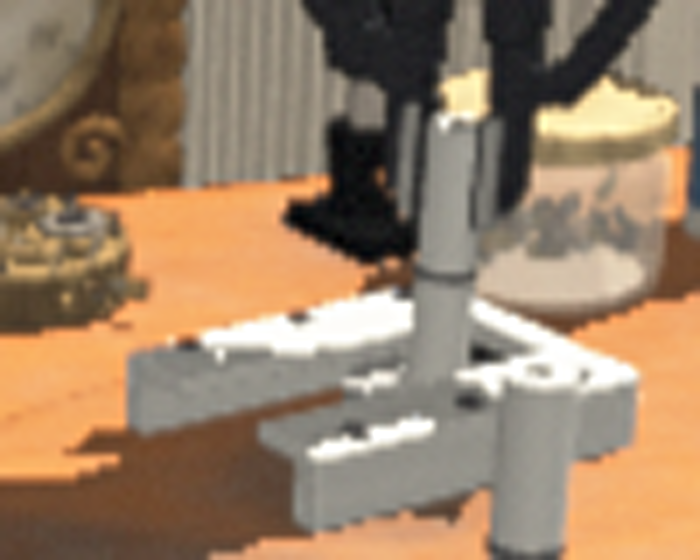

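>>> {"op": "drive_tool", "data": {"commands": [0,0.002,0.0006,0,0,0,0,0,0,0]}}

```text
time: 13.12
tool_pos: [0.662, 0.1563, 0.0699]
tool_rot: [3.11, -0.003, -2.29]
contact_force: [-5.0, -0.9, 0.5]
gripper_width: 0.018
```

>>> {"op": "drive_tool", "data": {"commands": [0,0.0015,0.0004,0,0,0,0,0,0,0]}}

```text
time: 13.38
tool_pos: [0.6625, 0.1565, 0.0697]
tool_rot: [3.109, -0.005, -2.29]
contact_force: [-6.7, -1.4, 1.2]
gripper_width: 0.0181
```

Contact with the end stop shows as −6.7 N in x. I'll ease off slightly, set it down and open.

>>> {"op": "drive_tool", "data": {"commands": [0,-0.001,-0.0003,-0.0015,0,0,0,0,0,0,0.03,0,0,0,0,0.05,0,0,0,0,0.06,0,0,0,0]}}

```text
time: 14.0
tool_pos: [0.6647, 0.1569, 0.0691]
tool_rot: [3.113, 0.001, -2.29]
contact_force: [0.9, 0.1, 0.4]
gripper_width: 0.0602
```

>>> {"op": "drive_tool", "data": {"commands": [0.085,0,0,0,0,0.085,0,0,0,0,0.085,0,0,0,0,0.085,0,0,0.01,0]}}

```text
time: 14.5
tool_pos: [0.6633, 0.1566, 0.0781]
tool_rot: [3.112, -0.002, -2.29]
contact_force: [-0.4, 0.2, 0.4]
gripper_width: 0.085
```

```bash
python3 - <<'E'
from h import *
y=grab_frame('side')[:,:,::-1]
cv2.imwrite('pics/mid12.png',cv2.resize(y[130:210,280:380],None,fx=7,fy=7,interpolation=cv2.INTER_CUBIC))
E
```

```text
(no output)
```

View pics/mid12.png

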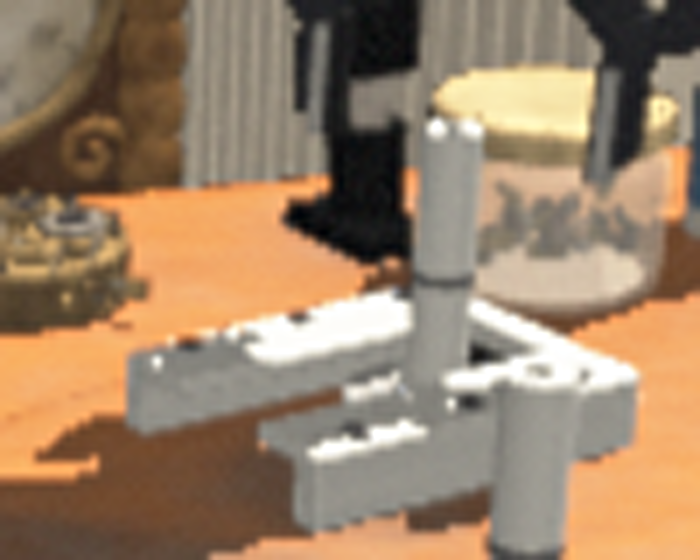

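>>> {"op": "drive_tool", "data": {"commands": [0.085,0,0,0.03,0,0.085,0,0,0.04,0,0.085,0,0,0.05,0,0.085,0,0,0.05,0,0.085,0,0,0,0]}}

```text
time: 15.18
tool_pos: [0.6668, 0.1573, 0.255]
tool_rot: [3.118, 0.009, -2.29]
contact_force: [0.2, 0.3, 0.0]
gripper_width: 0.0848
```

```bash
python3 - <<'E'
from h import *
s=observe();print(s['time'],s['tool_pos'],s['contact_force'])
x=grab_frame('top')[:,:,::-1];y=grab_frame('side')[:,:,::-1]
cv2.imwrite('pics/mid13.png',np.hstack([cv2.resize(x[60:220,170:330],(400,400)),cv2.resize(y[120:220,280:380],(400,400),interpolation=cv2.INTER_CUBIC)]))
P=back('side',(280+(463.+.5-400+0)/4,0),.1)
E
```

```text
15.175 [0.66678568 0.15729625 0.25501508] [0.1845575  0.25981594 0.00628104]
```

View pics/mid13.png

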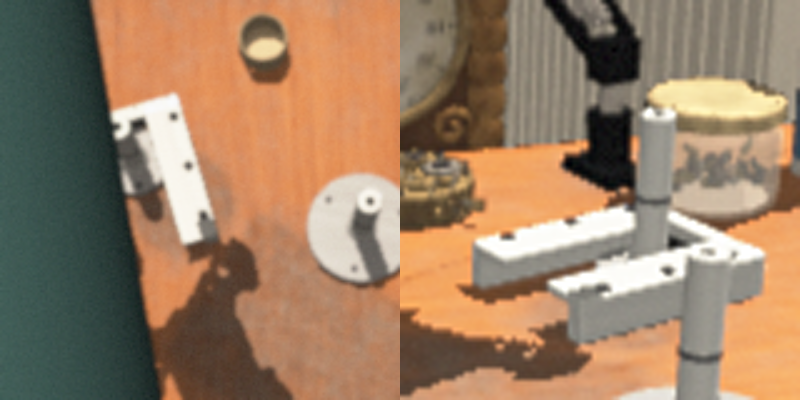

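Post is upright in the guide. I'll measure where its column top sits.

```bash
python3 - <<'E'
from h import *
b=np.array([.6357,.1475]);a=np.array([np.cos(np.radians(16.2)),np.sin(np.radians(16.2))]);n=np.array([-a[1],a[0]])
P=back('side',(280+(258.+.5)/4-.5,120+(113+.5)/4-.5),.1)[:2];print('side',P,(P-b)@a,(P-b)@n)
P=back('top',(170+(122.+.5)/2.5-.5,60+(127+.5)/2.5-.5),.1)[:2];print('top',P,(P-b)@a,(P-b)@n)
P=back('top',(170+(369.5)/2.5-.5,60+(200.5)/2.5-.5),.1)[:2];print('wide',P)
s=observe();print(s['contact_force'],np.abs(s['qvel']).max())
E
```

```text
side [0.65879008 0.15656181] 0.024701423918793448 0.0022600707231837103
top [0.65904564 0.1518745 ] 0.02363911646153254 -0.002312425829885826
wide [ 0.59971632 -0.043312  ]
[-0.22884101  0.97535071 -0.04355972] 0.0352842982524528
```

Post home (x ≈ 0.024, y ≈ 0), and the wide post hasn't moved. Handing in.

```bash
python3 - <<'E'
from cell import *
print(sign_off())
E
```

```text
the job is handed in; nothing more can be done
None
```

The small post is standing upright in the guide, fully home against the end stop, and the job is handed in after about 15 s of the 38 s allowed. I brought the arm over the lamp and gripped the 60 mm-foot post. I then carried it past the wide post, lowered it in front of the mouth, and slid it under the lips until it met the stop.

**Last checks, before sign-off:**
- **Position:** in the guide frame the column top measured x = 25 mm, y = +2 mm from the side camera, and x = 24 mm, y = −2 mm from the top camera. Home is x = 23 mm, y = 0, so the two views agree within about 5 mm.
- **End stop:** the push against it read about 6.7 N. The other readings I took, including the set-down, stayed below 10 N.
- **Wide post:** its column top measured within 0.2 mm of where it started.
- **Robot:** the gripper is open and lifted clear, about 0.15 m above the post, with contact force about zero.

**What didn't go to plan:**
- **Lamp clearance:** the forearm would have come too close to the lamp's upper bars at the guide mouth. I first turned the wrist the wrong way, then turned it back the other way, which gave about 0.10 m from forearm centre line to bar.
- **Tool tilt:** the tool stayed about 1.7 degrees off vertical after the high pass over the lamp. The post still settled upright once released.

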